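# Refit the shed heater's control knob and hold it in

### The arm

A 6-joint arm with a two-finger parallel gripper is mounted at the origin on the work surface. World frame = base frame: x ahead of the robot, y to its left, z up, the work surface at z = 0. Lengths are in mm, angles in rad, forces in N, time in s.
With the tool pointing down it reaches from about 350 to 800 mm from the base axis. Payload 7.3 kg.
Tool frame: the origin (TCP) lies at the very end of the fingers, on their centre line; the grasp point (between the pads) lies ctrl.pinch_z behind it (ctrl.pinch_z is the distance from the TCP to the grasp point, in mm); z points along the fingers, y is the direction in which the jaws open and shut (so a half turn about z gives the same grasp; the last joint's range is limited). The gripper opens to 85 mm and grips with 20 to 120 N. Pads are 22 mm wide; open, the fingers measure 114 mm over their backs; the gripper's body (76 mm by 85 mm) begins 54 mm behind the grasp point. The pads swing forward as they close: fully open they stand 13 mm farther back than shut.
Start: joints at [-1.391, 0.342, 1.524, -0, 1.275, -0.146], TCP at [168.058, -497.394, 231.322] pointing down, gripper open.
Joint ranges: [-2.53, 2.53], [-0.77, 2.02], [0.04, 2.7], [-1, 4.14], [0.28, 2.66], [-3.11, 3.11]. Speed limits (rad/s): [2.57, 2.57, 3.14, 3.14, 3.14, 3.14].

### API

Orientations are given as a 3x3 rotation matrix whose columns are the frame's x, y, z axes.
In Python, from plant import telemetry, viewer, workorder, ctrl gives the robot as it stands.
- The arm moves only by the shell command python3 -m creep 'ROWS' [OPENING] [FORCE]. ROWS is JSON, a list of rows, each an object with "slide": the shift along the tool's x, y, z in cm, a list of three; "yaw": the turn about the tool's z in rad. A call has 1 to 12 rows; each row is the pose to reach, as a shift and turn from the pose measured when the call began, along the tool's axes at that moment; what a row does not reach only later rows make up. A row lasts 1/12 s, in which the tool goes at most 41.7 mm and 7.16 degrees, less where a joint would pass 70% of its speed; a pose out of reach is approached as far as the arm can. A call with a gripper value outside its range is refused whole. OPENING is the finger opening in cm, from 0 to 8.54, set as the call begins (- or left out, the last holds). The fingers move at their own pace and stop on an object; FORCE is the grip in N (left out, the last holds). Time passes only in rows, so rows that repeat a pose let the fingers close. It gives the time, the measured TCP pose, the force and the opening at its end, in the units of the state.
- telemetry.sense(): the state, without advancing time (a new reading comes with each control period).
- viewer.camera(name): name is "scene" or "top" or "wrist"; returns the picture (420x560x3 uint8, blue, green, red); there is no depth.
- viewer.calibration(name): a dict with "fx", "fy", "cx", "cy" (pixels), "xyz" and "attitude" of the camera in the world. Camera axes: x right, y down, z forward; pixel columns grow to the right and rows downward; lengths in mm; the calibration is good to about 2 mm. A picture is of the moment at which its call begins: read the wrist's pose just before it. calibration takes no time and is no camera call; for the wrist camera it gives the pose at the moment of the call.
- workorder.close_job(): hands the job in, once; it reports no verdict.
Trained networks look in the newest picture that a camera, given by its name, has taken for a name from the list of things; names that differ only in an ending like _2 or _b are one class to them, and where a whole thing is asked for, a point or a joint stands for the part that bears it (a point fixed in the world has none). Each returns a list of dicts, best first, with "score" (0 to 1); they miss things now and then, are a little off and sometimes report something else, mostly with a low value. They report only what shows in the picture. A call takes as long as a camera call. They do not tell look-alikes from the thing itself.
- viewer.recognise(label, camera): "bbox" ([left, top, width, height] in pixels, round what is visible of it).
- viewer.tip_of(label, camera): "xy" ([column, row] in pixels: a listed point, or the origin of a listed thing).
The state is a dict: "clock": time; "joints": joint angles; "qd": joint speeds; "effort": joint torques, N m; "position": TCP position; "tcp_rot": TCP orientation; "contact_force": force on the tool from outside, world axes, zero at the start; "ft_torque": the same for the moment, N m; "finger_gap": finger opening in mm.
Only numpy, scipy, OpenCV 4.12 (cv2) and the standard library are available. Lean on these libraries where they do the work, as an engineer would, in place of code of your own. Each camera call takes 0.05 s, during which the arm holds its last target. There are 200 camera calls.

### The job

The gas heater lying on its back has lost its control knob, and somebody has parked a spool of wire on the bare valve shaft: slide the spool up off the shaft, set it down flat in the shallow yellow tray without dropping it, and let go of it. Then turn the black knob so that the flat in its bore matches the flat of the D-shaped shaft, push it fully home on the shaft, and press knob and shaft down against the valve spring as far as they go. Finish while still holding the knob pressed in, and leave everything else lying where it is.

Things in the scene. Friction and masses are not known exactly. Their poses are not given: they have to be found in the camera images.
- heater: grey gas heater lying on its back, fixed, 260 (x) x 200 (y) x 75 mm high, flat top at 75 mm. Origin: centre of its underside; -x is the control-panel end towards the robot. The valve shaft stands up from the panel at (-80, 0) mm in this frame; a wire guard covers the part beyond it (x above -25 mm) up to 81 mm high (seen only, not in the way).
- shaft_tip (a point): centre of the top end of the upright brass valve shaft, on its axis. The shaft is 16 mm in diameter with one flat, 2 mm from the axis, all along its length (D section); this frame's +x points from the axis to the flat, z up. It stands 34 mm out of the panel when not pressed; the last 1.5 mm are chamfered by 1.2 mm. Stiff to turn (0.3 N m); its angle varies.
- valve_shaft (a joint): how far the shaft is pressed down into the heater, m: 0 = out, 0.006 = stop. Spring: 3 N to start, about 9 N at the stop; springs back when let go.
- spool: spool of copper wire with grey plastic flanges, 56 mm outside diameter, 26 mm high, through bore 22 mm, about 0.18 kg. Origin: centre of its underside, z along its axis. At the start it sits flat on the heater's panel round the shaft, the shaft standing 8 mm above its top.
- tray: shallow yellow plastic tray, fixed, 165 x 165 mm outside, 32 mm high, walls and floor 4 mm, open on top, empty. Origin: centre of its underside. It may be on the left or the right of the heater.
- knob: black plastic knob, 60 g, loose, standing on its skirt on the table, across the heater from the tray. Skirt 44 mm in diameter, 26 mm high; on it a grip bar 12 mm thick (y), x = -18 to +28 mm, 26 to 50 mm high, its nose at +x overhanging the skirt, with a white line on top. Origin: centre of its underside, on the bore axis, z up. Fully home it is 22 mm below the shaft tip.
- knob_bore (a point): centre of the inner (upper) end of the knob's D-bore, 22 mm above the knob's underside. The bore opens below, 17.6 mm across with a flat 2.9 mm from the axis on the +x (nose) side: 0.8 to 0.9 mm clearance all round. Fully home this point is at the shaft tip and its x axis points the same way as the shaft's.
- ratchet: bystander: black ratchet handle 170 mm long lying on the table
- cup: bystander: white ceramic tile-spacer cup, empty, 68 mm across, 60 mm high
- carabiner: bystander: aluminium carabiner, 70 x 45 mm, 10 mm thick, lying flat
- handle: bystander: stainless bar cabinet handle 160 mm long lying flat, 12 mm thick
- nut: bystander: brass hexagon nut 24 mm across, 9 mm high, lying on a corner of the heater's panel
- jar: bystander: clear jar with steel lid, 64 mm across, 75 mm high
Things that resemble listed ones, but are neither listed nor needed, are in the scene too. Of the things like the spool, leave any that is purple; of the rest the smaller one is meant. There is more than one size of the knob; the job needs the smaller.

How it is judged (in metres and radians):
On the way:
1. the spool lies flat in the tray, at rest and released (x of spool in the frame of tray between -0.055 and 0.055 m and y of spool in the frame of tray between -0.055 and 0.055 m and z of spool in the frame of tray below 0.012 m and angle between spool's own z axis and vertical below 0.15 rad and linear speed of spool below 0.03 m/s and contact force between the fingers and spool below 0.1 N), for 0.2 s.
At the end, for the whole second after the job is handed in: Knob on the shaft: underside 19.5 mm or more below the tip, within 3 mm of the axis, 0.12 rad of upright, flats within 0.3 rad; fingers press it with over 2 N, shaft down over 4 mm. Spool at rest, untouched, flat (0.15 rad) on the tray floor within 55 mm of its middle in x and y (all of step 1 and z of knob in the frame of shaft_tip below -0.0195 m and horizontal distance between knob and shaft_tip below 0.003 m and angle between the x axis of knob and the x axis of shaft_tip, either way round below 0.3 rad and angle between knob's own z axis and vertical below 0.12 rad and value of joint valve_shaft above 0.004 m and contact force between the fingers and knob above 2 N); the arm keeps its last pose, push and grip.
It fails at once if the spool is dropped (falls freely faster than 0.8 m/s) (linear speed of spool above 0.8 m/s and contact force between the fingers and spool below 0.1 N).
It fails at once if a bystander (ratchet, cup, carabiner, handle, nut, jar) is moved more than 30 mm (distance of any of ratchet, cup, carabiner, handle, nut, jar from where it was at the start of the episode above 0.03 m).
It also fails if it takes over 64 s, if anything falls off the work surface, if the arm or the gripper's body presses on something with over 40 N, if the wrist force passes 120 N, or if a joint passes its speed limit or range.

## Working session

There is one attempt and no reset: what is moved stays moved. The work goes in short steps, Python scripts to look and compute and a shell command to move; the robot and the scene stay as the last step left them, time stands still between calls to the robot, and variables do not carry over. Pictures are saved under pics/ and viewed, about 8 in all and at most 12, crops included, and the job is handed in when it is done.

```bash
ls; mkdir -p pics; cat > h.py <<'E'
import numpy as np, cv2
from plant import telemetry, viewer, workorder, ctrl
def ray(cal,uv):
    d=np.array([(uv[0]-cal["cx"])/cal["fx"],(uv[1]-cal["cy"])/cal["fy"],1.])
    return np.array(cal["xyz"],float),np.array(cal["attitude"],float).reshape(3,3)@d
def atz(cal,uv,z):
    o,d=ray(cal,uv); return o+d*(z-o[2])/d[2]
def proj(cal,p):
    q=np.array(cal["attitude"],float).reshape(3,3).T@(np.array(p,float)-np.array(cal["xyz"],float))
    return np.array([cal["fx"]*q[0]/q[2]+cal["cx"],cal["fy"]*q[1]/q[2]+cal["cy"]])
def delta(p,s=None):
    s=s or telemetry.sense(); R=np.array(s["tcp_rot"]).reshape(3,3)
    return R.T@(np.array(p)-np.array(s["position"]))/10
E
python3 - <<'E'
from h import *
s=telemetry.sense(); print(s, ctrl.pinch_z)
zz={'heater':75,'shaft_tip':109,'spool':75,'tray':0,'knob':0,'knob_bore':22,'nut':75}
for n in("top","scene"):
    im=viewer.camera(n); cv2.imwrite(f"pics/{n}0.png",im); c=viewer.calibration(n); print(n,c)
    for l in zz:
        for r in viewer.tip_of(l,n): print(l,round(r["score"],2),np.round(r["xy"],1),atz(c,r["xy"],zz[l]).round(1))
E
```

```text
pics
{'clock': 0.0, 'joints': array([-1.39104379e+00,  3.42695731e-01,  1.52507141e+00, -2.28018722e-05,
        1.27534727e+00, -1.45993129e-01]), 'qd': array([ 8.88927936e-04,  5.36494085e-04, -3.82141791e-04, -2.41277307e-04,
       -1.96726211e-04, -7.48058019e-05]), 'effort': array([ 7.19958825e-05, -4.33677256e+01, -2.46014839e+01, -1.67601611e-04,
        7.75788532e-03,  3.99560705e-06]), 'position': array([ 167.95171981, -496.97662939,  230.62096498]), 'tcp_rot': array([[ 9.47410265e-01,  3.20021412e-01, -2.93533131e-04],
       [ 3.20021484e-01, -9.47409109e-01,  1.49334770e-03],
       [ 1.99807277e-04, -1.50874985e-03, -9.99998842e-01]]), 'contact_force': array([-0.24555306,  0.4873866 , -0.33730759]), 'ft_torque': array([-0.00426227, -0.00256708, -0.02450358]), 'finger_gap': 85.32900705591182} 18.700000000000003
top {'fx': 516.1776458544925, 'fy': 516.1776458544925, 'cx': 273.21244372974223, 'cy': 204.00902352254678, 'xyz': array([ 277.59167983,   -8.24921618, 1271.29504264]), 'attitude': array([[-0.03870586, -0.97315041,  0.22689235],
       [-0.99924917,  0.037305  , -
[... 995 characters left out ...]
  75. ]
shaft_tip 0.47 [265.4 202.1] [501.4 -37.5 109. ]
spool 0.89 [272.7 211.3] [513.9 -21.3  75. ]
spool 0.82 [202.  229.8] [ 509.7 -218.2   75. ]
spool 0.63 [221.9 275.3] [ 655.1 -200.9   75. ]
spool 0.61 [379.6 266.3] [758.8 178.6  75. ]
tray 0.91 [367.7 194.4] [499.4 289.6   0. ]
tray 0.45 [267.5 201.7] [426.3  -9.2   0. ]
knob 0.61 [170.7 259.4] [ 526.1 -321.5    0. ]
knob 0.56 [128.  279.1] [ 547.8 -439.7    0. ]
knob 0.17 [284.4 244.8] [583.7 -10.7   0. ]
knob_bore 0.85 [122.9 273.7] [ 540.4 -445.3   22. ]
knob_bore 0.58 [168.8 255. ] [ 524.2 -321.4   22. ]
nut 0.63 [281.7 247.7] [629.5 -35.6  75. ]
nut 0.4 [293.6 192.4] [471.4  55.5  75. ]
nut 0.37 [269.8 201.6] [480.1 -18.5  75. ]
```

```bash
python3 - <<'E'
import cv2
im=cv2.imread("pics/top0.png")[120:290,90:490]; cv2.imwrite("pics/a.png",cv2.resize(im,None,fx=2,fy=2,interpolation=cv2.INTER_CUBIC))
im=cv2.imread("pics/scene0.png")[130:330,80:420]; cv2.imwrite("pics/b.png",cv2.resize(im,None,fx=2.35,fy=2.35,interpolation=cv2.INTER_CUBIC))
E
```

```text
(no output)
```

View pics/a.png

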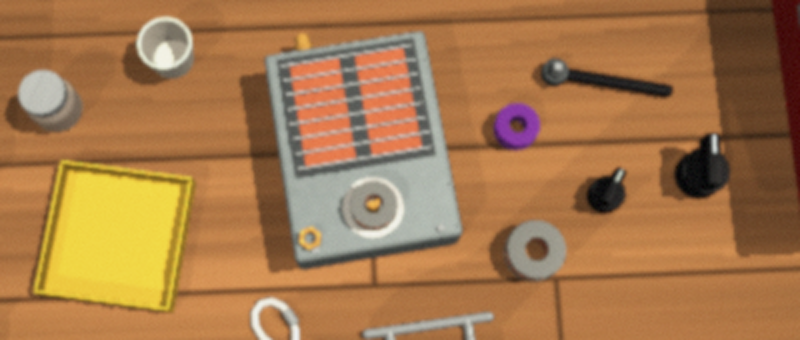

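View pics/b.png

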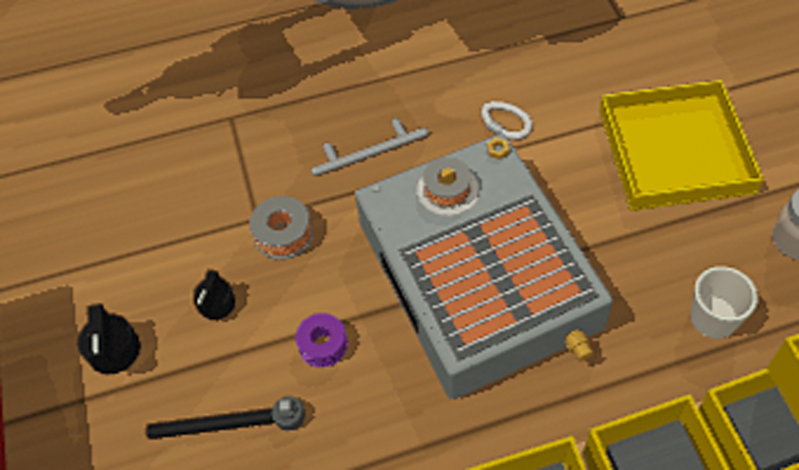

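The first picture shows the grey spool on the shaft at about (275,222) in the full top image. The purple and larger grey spools are decoys on the right. The small knob is at (393,217) with its nose up and to the right, and the tray is on the left at (149,237). I'll move above the shaft.

```bash
python3 -m creep '[{"slide":[47,-34,-2],"yaw":0},{"slide":[47,-34,-2],"yaw":0},{"slide":[47,-34,-2],"yaw":0},{"slide":[47,-34,-2],"yaw":0},{"slide":[47,-34,-2],"yaw":0},{"slide":[47,-34,-2],"yaw":0},{"slide":[47,-34,-2],"yaw":0},{"slide":[47,-34,-2],"yaw":0},{"slide":[47,-34,-2],"yaw":0},{"slide":[47,-34,-2],"yaw":0},{"slide":[47,-34,-2],"yaw":0},{"slide":[47,-34,-2],"yaw":0}]' 8.5; python3 - <<'E'
from h import *
print(delta([505,-24,250]))
E
```

```text
clock: 1.8
position: [458.7, -88.3, 248.9]
tcp_rot: [[0.947, 0.32, 0.001], [0.32, -0.947, -0.0], [0.0, 0.001, -1.0]]
contact_force: [0.9, -0.9, 0.2]
finger_gap: 85.1
[ 6.44348507 -4.61317323 -0.11325654]
```

```bash
python3 -m creep '[{"slide":[6.4,-4.6,0],"yaw":0},{"slide":[6.4,-4.6,0],"yaw":0},{"slide":[6.4,-4.6,0],"yaw":0},{"slide":[6.4,-4.6,0],"yaw":0},{"slide":[6.4,-4.6,0],"yaw":0}]' 8.5; python3 - <<'E'
from h import *
c=viewer.calibration("wrist"); im=viewer.camera("wrist"); cv2.imwrite("pics/w1.png",im); np.save("c1.npy",c,allow_pickle=True)
print(telemetry.sense()["position"],c)
for l,z in(("shaft_tip",109),("spool",75),("nut",75),("heater",0)):
    for r in viewer.tip_of(l,"wrist"): print(l,round(r["score"],2),np.round(r["xy"],1),atz(c,r["xy"],z).round(1))
E
```

```text
clock: 2.22
position: [504.3, -24.3, 248.7]
tcp_rot: [[0.947, 0.321, -0.0], [0.321, -0.947, -0.001], [-0.0, 0.001, -1.0]]
contact_force: [-1.0, -0.5, 0.3]
finger_gap: 85.0
[504.13108626 -24.92195602 248.76904634] {'fx': 305.1722777229957, 'fy': 305.1722777229957, 'cx': 286.411553903268, 'cy': 210.18472664843316, 'xyz': array([566.27603942,  -2.91500089, 391.38229974]), 'attitude': array([[ 3.21782265e-01, -9.14018342e-01, -2.47035714e-01],
       [-9.46813556e-01, -3.10494763e-01, -8.44813169e-02],
       [ 5.14177838e-04,  2.61081352e-01, -9.65316665e-01]])}
shaft_tip 0.77 [290.  195.1] [509.1 -26.1 109. ]
spool 0.75 [289.5 188.8] [508.5 -26.2  75. ]
spool 0.74 [410.6 255.6] [ 480.2 -179.2   75. ]
spool 0.73 [458.3 144.1] [ 607.2 -173.4   75. ]
nut 0.8 [212.6 199.1] [471.6  47.6  75. ]
heater 0.62 [304.1 113. ] [589.7 -18.    0. ]
```

View pics/w1.png

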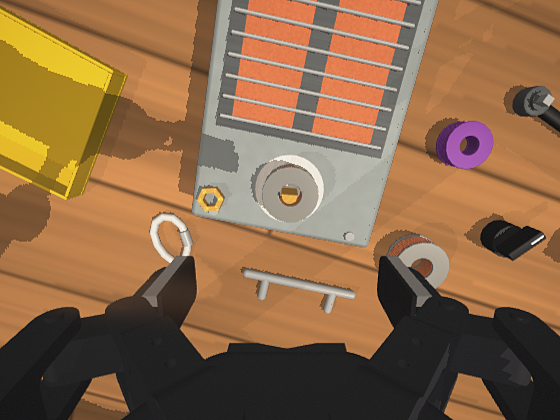

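```bash
python3 -m creep '[{"slide":[0.4,0.25,3],"yaw":0.12},{"slide":[0.4,0.25,6],"yaw":0.24},{"slide":[0.4,0.25,9],"yaw":0.36},{"slide":[0.4,0.25,11],"yaw":0.48},{"slide":[0.4,0.25,12.5],"yaw":0.5},{"slide":[0.4,0.25,12.5],"yaw":0.5}]' 8.5; python3 - <<'E'
from h import *
s=telemetry.sense(); c=viewer.calibration("wrist"); im=viewer.camera("wrist"); cv2.imwrite("pics/w2.png",im)
print(s["position"],s["joints"].round(2))
for l,z in(("shaft_tip",109),("spool",75),("nut",75)):
    for r in viewer.tip_of(l,"wrist"): print(l,round(r["score"],2),np.round(r["xy"],1),atz(c,r["xy"],z).round(1))
print(delta([509,-26,76]))
E
```

```text
clock: 2.97
position: [506.8, -27.0, 121.3]
tcp_rot: [[0.984, -0.177, -0.005], [-0.177, -0.984, 0.001], [-0.005, 0.0, -1.0]]
contact_force: [-0.4, -0.2, -0.2]
finger_gap: 85.0
[506.841624   -26.96389952 121.3016214 ] [-0.2   0.43  1.72 -0.    0.99  1.55]
shaft_tip 0.55 [285.1 247.2] [509.5 -26.6 109. ]
spool 0.84 [510.2 219.4] [ 489.1 -170.8   75. ]
spool 0.78 [501.8  25. ] [ 603.8 -164.6   75. ]
spool 0.61 [285.6 230. ] [507.6 -26.5  75. ]
nut 0.65 [186.6 297.4] [471.   50.1  75. ]
[-0.1121407  -0.08985692  4.94559395]
```

```bash
python3 -m creep '[{"slide":[-0.1,-0.1,2],"yaw":0},{"slide":[-0.1,-0.1,3.5],"yaw":0},{"slide":[-0.1,-0.1,4.5],"yaw":0},{"slide":[-0.1,-0.1,4.9],"yaw":0},{"slide":[-0.1,-0.1,4.9],"yaw":0},{"slide":[-0.1,-0.1,4.9],"yaw":0}]' 8.5 && python3 -m creep '[{"slide":[0,0,0],"yaw":0},{"slide":[0,0,0],"yaw":0},{"slide":[0,0,0],"yaw":0},{"slide":[0,0,0],"yaw":0},{"slide":[0,0,0],"yaw":0},{"slide":[0,0,0],"yaw":0},{"slide":[0,0,0],"yaw":0},{"slide":[0,0,0],"yaw":0}]' 4 40
```

```text
clock: 3.67
position: [509.6, -26.1, 77.1]
tcp_rot: [[0.985, -0.175, 0.004], [-0.175, -0.985, -0.001], [0.004, 0.001, -1.0]]
contact_force: [-0.5, 0.1, 0.8]
finger_gap: 84.8
clock: 4.33
position: [510.2, -26.2, 78.3]
tcp_rot: [[0.985, -0.175, 0.006], [-0.175, -0.985, -0.002], [0.006, 0.001, -1.0]]
contact_force: [-1.7, 0.1, 6.3]
finger_gap: 54.0
```

```bash
python3 -m creep '[{"slide":[0,0,-0.5],"yaw":0},{"slide":[0,0,-1.5],"yaw":0},{"slide":[0,0,-3],"yaw":0},{"slide":[0,0,-4.5],"yaw":0},{"slide":[0,0,-6],"yaw":0},{"slide":[0,0,-7.5],"yaw":0},{"slide":[0,0,-9],"yaw":0},{"slide":[0,0,-9],"yaw":0},{"slide":[0,0,-9],"yaw":0}]' 4 40; python3 - <<'E'
from h import *
s=telemetry.sense(); c=viewer.calibration("wrist"); im=viewer.camera("wrist"); cv2.imwrite("pics/w3.png",im)
print(s["position"],s["finger_gap"],delta([499,290,170]))
for l,z in(("tray",0),("shaft_tip",109)):
    for r in viewer.tip_of(l,"wrist"): print(l,round(r["score"],2),np.round(r["xy"],1),atz(c,r["xy"],z).round(1))
E
```

```text
clock: 5.08
position: [510.1, -26.1, 169.2]
tcp_rot: [[0.985, -0.175, 0.008], [-0.175, -0.985, -0.002], [0.009, 0.001, -1.0]]
contact_force: [0.1, -0.2, -2.1]
finger_gap: 54.0
[510.07283945 -26.07017465 169.21947876] 54.01606907794465 [ -6.54906768 -30.92652588  -0.23793811]
tray 0.77 [  5.8 255.8] [495.6 290.    0. ]
```

View pics/w3.png

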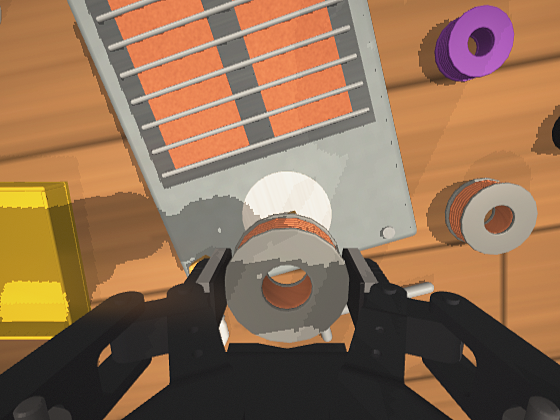

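The spool is held level and clear of the shaft. I'll carry it to the tray.

```bash
python3 -m creep '[{"slide":[-1,-2,0],"yaw":0},{"slide":[-2,-5,0],"yaw":0},{"slide":[-3,-9,0],"yaw":0},{"slide":[-4,-13,0],"yaw":0},{"slide":[-5,-17,0],"yaw":0},{"slide":[-5.5,-21,0],"yaw":0},{"slide":[-6,-25,0],"yaw":0},{"slide":[-6.3,-28,1],"yaw":0},{"slide":[-6.5,-30,3],"yaw":0},{"slide":[-6.5,-30.9,5],"yaw":0},{"slide":[-6.5,-30.9,7],"yaw":0},{"slide":[-6.5,-30.9,7],"yaw":0}]' 4 40;  python3 - <<'E'
from h import *
print(delta([498,290,8.5]))
viewer.camera("top"); c=viewer.calibration("top")
for r in viewer.tip_of("tray","top"): print(round(r["score"],2),np.round(r["xy"],1),atz(c,r["xy"],0).round(1))
s=telemetry.sense();print(s["position"],s["finger_gap"],delta([498,290,8.5]))
E
```

```text
clock: 6.23
position: [496.2, 289.2, 91.8]
tcp_rot: [[0.985, -0.173, -0.004], [-0.173, -0.985, -0.005], [-0.003, 0.006, -1.0]]
contact_force: [-1.2, 0.1, -1.5]
finger_gap: 54.1
[ 0.19237474 -0.16157864  8.32718912]
0.64 [150.5 239.1] [495.9 286.7   0. ]
[498.65915593 289.24749396  95.92447735] 54.08696763010267 [-0.0966399  -0.08239073  8.74209771]
```

```bash
python3 -m creep '[{"slide":[-0.1,0,1.5],"yaw":0},{"slide":[-0.1,0,3],"yaw":0},{"slide":[-0.1,0,4.5],"yaw":0},{"slide":[-0.1,0,6],"yaw":0},{"slide":[-0.1,0,7.2],"yaw":0},{"slide":[-0.1,0,8],"yaw":0},{"slide":[-0.1,0,8.4],"yaw":0},{"slide":[-0.1,0,8.7],"yaw":0},{"slide":[-0.1,0,8.8],"yaw":0},{"slide":[-0.1,0,8.8],"yaw":0}]' 4 40
```

```text
clock: 7.17
position: [498.2, 289.2, 8.5]
tcp_rot: [[0.985, -0.175, 0.002], [-0.175, -0.985, -0.002], [0.003, 0.002, -1.0]]
contact_force: [-0.5, -0.9, -2.2]
finger_gap: 53.9
```

```bash
python3 -m creep '[{"slide":[0,0,0.1],"yaw":0},{"slide":[0,0,0.2],"yaw":0},{"slide":[0,0,0.25],"yaw":0},{"slide":[0,0,0.25],"yaw":0}]' 4 40
```

```text
clock: 7.5
position: [498.7, 289.5, 7.3]
tcp_rot: [[0.985, -0.175, 0.004], [-0.175, -0.985, -0.002], [0.004, 0.001, -1.0]]
contact_force: [-1.1, -0.2, 6.8]
finger_gap: 54.0
```

The 6.8 N reading shows it has touched down. I'll release and lift.

```bash
python3 -m creep '[{"slide":[0,0,0],"yaw":0},{"slide":[0,0,0],"yaw":0},{"slide":[0,0,0],"yaw":0},{"slide":[0,0,0],"yaw":0},{"slide":[0,0,0],"yaw":0},{"slide":[0,0,0],"yaw":0}]' 8.4 && python3 -m creep '[{"slide":[0,0,-1],"yaw":0},{"slide":[0,0,-3],"yaw":0},{"slide":[0,0,-6],"yaw":0},{"slide":[0,0,-10],"yaw":0},{"slide":[0,0,-14],"yaw":0},{"slide":[0,0,-18],"yaw":0},{"slide":[0,0,-20],"yaw":0},{"slide":[0,0,-20],"yaw":0}]' 8.4; python3 - <<'E'
from h import *
viewer.camera("wrist"); c=viewer.calibration("wrist")
for l,z in(("tray",0),("spool",4)):
  for r in viewer.tip_of(l,"wrist"): print(l,round(r["score"],2),np.round(r["xy"],1),atz(c,r["xy"],z).round(1))
print(delta([440,-26,250]),telemetry.sense()["joints"].round(2))
E
```

```text
clock: 8.0
position: [498.7, 289.5, 7.2]
tcp_rot: [[0.985, -0.175, 0.004], [-0.175, -0.985, -0.002], [0.004, 0.001, -1.0]]
contact_force: [-0.2, 0.2, 0.4]
finger_gap: 83.6
clock: 8.67
position: [500.2, 290.9, 214.0]
tcp_rot: [[0.985, -0.174, 0.014], [-0.175, -0.985, 0.003], [0.014, -0.005, -1.0]]
contact_force: [1.2, 0.1, 0.1]
finger_gap: 84.3
tray 0.71 [289.5 194.8] [489.4 288.9   0. ]
tray 0.63 [556.7  61. ] [583.  -15.4   0. ]
spool 0.94 [288.1 195. ] [490.3 290.4   4. ]
[-0.12028999 32.08132825 -4.26359096] [ 0.4   0.45  1.42 -0.    1.27  2.14]
```

```bash
python3 -m creep '[{"slide":[1,4,0],"yaw":0},{"slide":[2,8,0],"yaw":0},{"slide":[3,12,0],"yaw":0},{"slide":[4,16,0],"yaw":0},{"slide":[5,20,0],"yaw":0},{"slide":[6,24,1],"yaw":0},{"slide":[6.3,28,2],"yaw":0},{"slide":[6.3,31,4],"yaw":0},{"slide":[6.3,31,5.7],"yaw":0},{"slide":[6.3,31,5.7],"yaw":0},{"slide":[6.3,31,5.7],"yaw":0},{"slide":[6.3,31,5.7],"yaw":0}]' 8.5; python3 - <<'E'
from h import *
import pickle
s=telemetry.sense(); c=viewer.calibration("wrist"); im=viewer.camera("wrist"); cv2.imwrite("pics/w4.png",im); pickle.dump(c,open("c4.pkl","wb"))
print(s["position"])
for l,z in(("shaft_tip",109),("nut",75),("heater",0)):
    for r in viewer.tip_of(l,"wrist"): print(l,round(r["score"],2),np.round(r["xy"],1),atz(c,r["xy"],z).round(1))
u,v=proj(c,[509.5,-26.5,109]).astype(int); print(u,v)
cv2.imwrite("pics/w4c.png",cv2.resize(im[v-40:v+40,u-50:u+50],None,fx=7,fy=7,interpolation=cv2.INTER_CUBIC))
E
```

```text
clock: 9.82
position: [505.5, -26.1, 150.6]
tcp_rot: [[0.985, -0.174, 0.002], [-0.174, -0.985, -0.002], [0.003, 0.001, -1.0]]
contact_force: [-0.2, 1.0, -0.5]
finger_gap: 85.0
[505.48912447 -26.06234603 150.58706737]
shaft_tip 0.64 [286.1 229.5] [508.5 -26.4 109. ]
shaft_tip 0.41 [362.2 303.9] [446.8 -68.2 109. ]
nut 0.73 [199.2 275.8] [471.3  49.5  75. ]
heater 0.83 [259.1 112.5] [587.9 -15.3   0. ]
286 227
```

View pics/w4c.png

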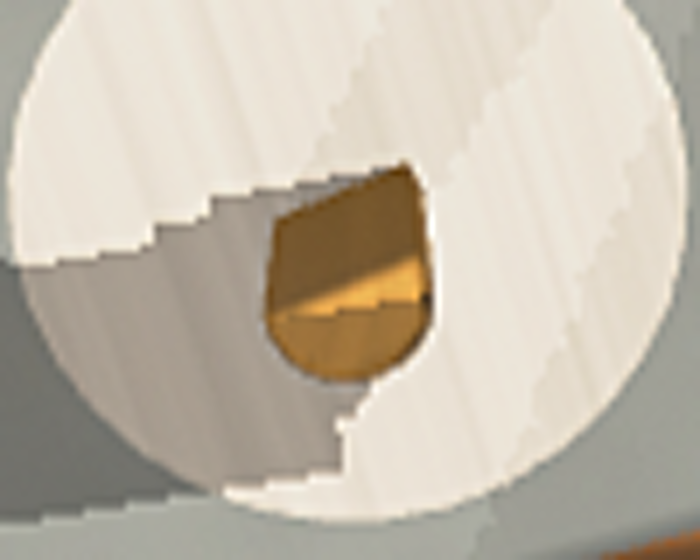

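The crop shows the D-shaped tip, with the flat face (dark) facing up in the image and slightly left. The flat's top edge runs from crop (270,315) to (425,255), and its base edge from (280,215) to (408,165). Next I'll work out its angle and move to view the knob.

```bash
python3 - <<'E'
from h import *
import pickle
c=pickle.load(open("c4.pkl","rb"))
f=lambda x,y:(236+x/7-.43,187+y/7-.43)
for z,a,b in((109,(270,315),(425,255)),(75,(280,215),(408,165))):
    A,B=atz(c,f(*a),z),atz(c,f(*b),z); e=B-A; n=np.array([-e[1],e[0],0])/np.linalg.norm(e[:2])
    m=(A+B)/2; print(z,A.round(1),B.round(1),np.linalg.norm(e),n.round(3),"yaw",np.arctan2(n[1],n[0]),"axis",(m-2*n).round(1))
print("D bottom",atz(c,f(345,383),109))
for p in((490,-318,150),): print(delta(p))
E
```

```text
109 [508.4 -18.6 109. ] [511.6 -33.5 109. ] 15.191736093214034 [0.978 0.21  0.   ] yaw 0.2119337696244971 axis [508.1 -26.5 109. ]
75 [508.  -18.3  75. ] [511.1 -32.7  75. ] 14.676212394349054 [0.978 0.209 0.   ] yaw 0.21092219153770816 axis [507.6 -25.9  75. ]
D bottom [500.73775264 -24.19385637 109.        ]
[ 3.48768148 29.03610242  0.19680236]
```

```bash
python3 -m creep '[{"slide":[1,3,0],"yaw":0.05},{"slide":[2,6,0],"yaw":0.1},{"slide":[3,10,0],"yaw":0.15},{"slide":[4,14,0],"yaw":0.2},{"slide":[5,18,0],"yaw":0.25},{"slide":[6,22,0],"yaw":0.27},{"slide":[6.6,25,1],"yaw":0.27},{"slide":[6.6,27,2],"yaw":0.27},{"slide":[6.6,28.5,3],"yaw":0.27},{"slide":[6.6,28.5,4.2],"yaw":0.27},{"slide":[6.6,28.5,4.2],"yaw":0.27},{"slide":[6.6,28.5,4.2],"yaw":0.27}]' 8.5; python3 - <<'E'
from h import *
import pickle
telemetry.sense(); viewer.camera("wrist")
s=telemetry.sense(); c=viewer.calibration("wrist"); im=viewer.camera("wrist"); cv2.imwrite("pics/w5.png",im); pickle.dump(c,open("c5.pkl","wb"))
print(s["position"],s["tcp_rot"].round(3).tolist())
for l,z in(("knob",0),("knob_bore",22)):
    for r in viewer.tip_of(l,"wrist"): print(l,round(r["score"],2),np.round(r["xy"],1),atz(c,r["xy"],z).round(1))
u,v=proj(c,[526,-318,30]).astype(int); v=min(v,340);print(u,v)
cv2.imwrite("pics/w5c.png",cv2.resize(im[v-75:v+75,u-100:u+100],None,fx=4,fy=4,interpolation=cv2.INTER_CUBIC))
E
```

```text
clock: 11.02
position: [521.6, -317.2, 109.7]
tcp_rot: [[0.903, -0.429, 0.003], [-0.429, -0.903, -0.001], [0.003, -0.0, -1.0]]
contact_force: [0.9, 0.1, 0.4]
finger_gap: 84.7
[ 522.14398057 -317.25544047  110.47668514] [[0.904, -0.428, 0.005], [-0.428, -0.904, -0.002], [0.005, -0.0, -1.0]]
knob 0.65 [412.5 117.6] [ 545.8 -439.6    0. ]
knob 0.57 [280.4 204.4] [ 526.7 -313.8    0. ]
knob_bore 0.94 [283.8 213. ] [ 523.9 -315.9   22. ]
knob_bore 0.91 [428.5 115.2] [ 545.5 -442.4   22. ]
285 212
```

View pics/w5c.png

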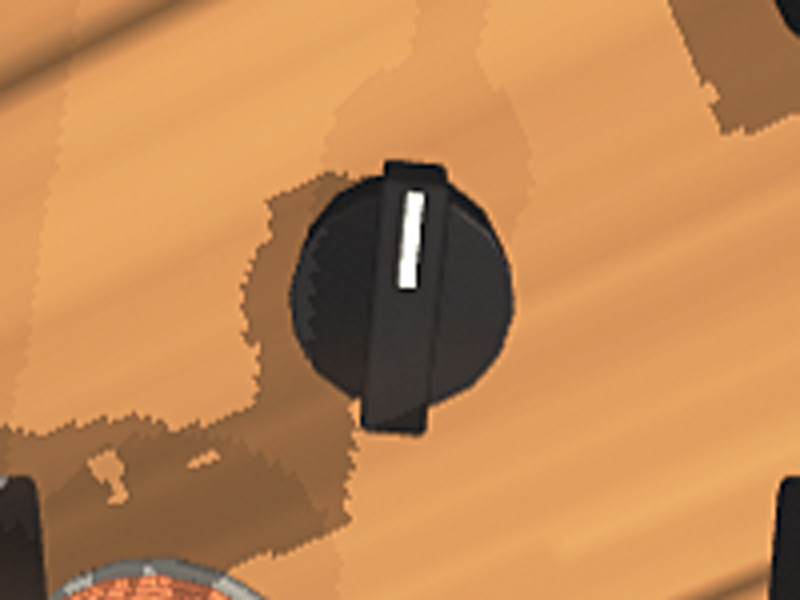

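The crop shows the small knob with its nose up. The bar runs from its tail midpoint at (394,432) to the nose top edge at (415,178), and the white line from (408,288) to (416,190).

```bash
python3 - <<'E'
from h import *
import pickle
c=pickle.load(open("c5.pkl","rb"))
f=lambda x,y:(185+x/4-.4,137+y/4-.4)
T,N=atz(c,f(394,432),50),atz(c,f(415,178),50); e=(N-T); L=np.linalg.norm(e); e/=L
print(T,N,L,"yaw",np.arctan2(e[1],e[0]),"axis",T+18*e, N-28*e)
A,B=atz(c,f(408,288),50),atz(c,f(416,190),50); e=B-A; print("line yaw",np.arctan2(e[1],e[0]),A,B)
for z in (0,26): print("skirt L/R",z,atz(c,f(290,300),z),atz(c,f(513,300),z))
im=cv2.imread("pics/w5.png"); 
s=telemetry.sense(); R=s["tcp_rot"]; print(s["position"],np.arctan2(R[1,0],R[0,0]))
print(delta([523.5,-316.5,30]))
E
```

```text
[ 509.95848447 -308.96603454   50.        ] [ 549.58547763 -331.76128813   50.        ] 45.71566660318159 yaw -0.5220188377857965 axis [ 525.56114172 -317.94139452   50.        ] [ 525.31467747 -317.79961704   50.        ]
line yaw -0.5205778804799637 [ 532.80482756 -322.52320931   50.        ] [ 547.66565215 -331.0433571    50.        ]
skirt L/R 0 [ 529.5200173  -292.94157958    0.        ] [ 508.99989628 -336.3073585     0.        ]
skirt L/R 26 [ 534.75439664 -298.26891924   26.        ] [ 516.33836172 -337.18807075   26.        ]
[ 522.49940807 -317.59969479  111.18359941] -0.4425779069811129
[-0.01097647 -0.14663045  8.11838976]
```

```bash
python3 -m creep '[{"slide":[0.27,-0.1,2],"yaw":0.08},{"slide":[0.27,-0.1,4],"yaw":0.08},{"slide":[0.27,-0.1,6],"yaw":0.08},{"slide":[0.27,-0.1,7.2],"yaw":0.08},{"slide":[0.27,-0.1,7.9],"yaw":0.08},{"slide":[0.27,-0.1,8.1],"yaw":0.08},{"slide":[0.27,-0.1,8.1],"yaw":0.08},{"slide":[0.27,-0.1,8.1],"yaw":0.08}]' 8.5; python3 - <<'E'
from h import *
s=telemetry.sense(); R=s["tcp_rot"]; print(s["position"],np.arctan2(R[1,0],R[0,0]),delta([525.4,-317.8,29.5]))
E
```

```text
clock: 11.88
position: [526.4, -318.5, 31.2]
tcp_rot: [[0.867, -0.499, 0.007], [-0.499, -0.867, -0.004], [0.008, 0.0, -1.0]]
contact_force: [-0.3, 0.7, 0.2]
finger_gap: 85.1
[ 526.43388405 -318.52533044   31.24459845] -0.522442741526584 [-0.12726226 -0.01131508  0.17338607]
```

```bash
python3 -m creep '[{"slide":[-0.1,0,0.15],"yaw":0},{"slide":[-0.1,0,0.15],"yaw":0},{"slide":[-0.1,0,0.15],"yaw":0},{"slide":[-0.1,0,0.15],"yaw":0},{"slide":[-0.1,0,0.15],"yaw":0},{"slide":[-0.1,0,0.15],"yaw":0},{"slide":[-0.1,0,0.15],"yaw":0},{"slide":[-0.1,0,0.15],"yaw":0},{"slide":[-0.1,0,0.15],"yaw":0},{"slide":[-0.1,0,0.15],"yaw":0},{"slide":[-0.1,0,0.15],"yaw":0},{"slide":[-0.1,0,0.15],"yaw":0}]' 0.5 50
```

```text
clock: 12.88
position: [525.7, -318.1, 29.9]
tcp_rot: [[0.867, -0.499, 0.007], [-0.499, -0.867, -0.005], [0.009, 0.0, -1.0]]
contact_force: [-1.4, -0.0, 2.5]
finger_gap: 10.8
```

```bash
python3 -m creep '[{"slide":[0,0,-1],"yaw":0},{"slide":[0,0,-4],"yaw":0},{"slide":[0,0,-8],"yaw":0},{"slide":[0,0,-12],"yaw":0},{"slide":[-1,-1.5,-15],"yaw":-0.1},{"slide":[-3,-4.5,-15],"yaw":-0.2},{"slide":[-5,-7.6,-15],"yaw":-0.3},{"slide":[-7,-10.6,-15],"yaw":-0.4},{"slide":[-9,-13.6,-15],"yaw":-0.5},{"slide":[-11,-16.7,-15],"yaw":-0.6},{"slide":[-13,-19.7,-15],"yaw":-0.7},{"slide":[-14.5,-22,-15],"yaw":-0.73}]' 0.5 50;  python3 - <<'E'
from h import *
viewer.camera("scene"); s=telemetry.sense(); R=s["tcp_rot"]; print(s["position"],R[:,2],np.arctan2(R[1,0],R[0,0]),delta([508,-26.2,150]),s["finger_gap"])
E
```

```text
clock: 13.88
position: [507.8, -51.8, 179.0]
tcp_rot: [[0.977, 0.212, 0.007], [0.212, -0.977, -0.004], [0.006, 0.005, -1.0]]
contact_force: [0.8, 0.5, -1.8]
finger_gap: 10.9
[507.24977514 -47.98460314 178.95861289] [ 0.00631623 -0.00154004 -0.99997887] 0.2144422038820066 [ 0.51995361 -2.12084844  2.89291902] 10.772103404276514
```

```bash
python3 -m creep '[{"slide":[0.5,-1.5,0],"yaw":0},{"slide":[0.5,-2.1,1],"yaw":0},{"slide":[0.5,-2.1,2],"yaw":0},{"slide":[0.5,-2.1,2.5],"yaw":0},{"slide":[0.5,-2.1,2.5],"yaw":0},{"slide":[0.5,-2.1,2.5],"yaw":0}]' 0.5 50;  python3 - <<'E'
from h import *
w=viewer.camera("wrist"); sc=viewer.camera("scene"); s=telemetry.sense(); R=s["tcp_rot"]; print(s["position"],R[:,2],np.arctan2(R[1,0],R[0,0]),delta([508,-26.2,140]),s["finger_gap"],s["contact_force"])
c=viewer.calibration("scene");u,v=proj(c,[508,-26,120]).astype(int)
a=cv2.resize(w[100:380,150:430],(560,560)); b=cv2.resize(sc[v-35:v+35,u-30:u+0+30][:, :],(240*1,280),interpolation=cv2.INTER_CUBIC)
out=np.zeros((560,800,3),np.uint8); out[:,:560]=a; out[:280,560:]=b; cv2.imwrite("pics/w6.png",out)
E
```

```text
clock: 14.43
position: [507.7, -27.2, 153.6]
tcp_rot: [[0.977, 0.212, 0.005], [0.212, -0.977, -0.002], [0.005, 0.003, -1.0]]
contact_force: [0.3, 0.5, -0.7]
finger_gap: 10.8
[508.11752123 -27.20727074 154.20247666] [ 0.00674747 -0.00176767 -0.99997567] 0.21334298316364012 [ 1.00657627e-03 -1.05413930e-01  1.41995577e+00] 10.827234316416442 [-0.35747098 -0.22624309 -0.77050535]
```

View pics/w6.png

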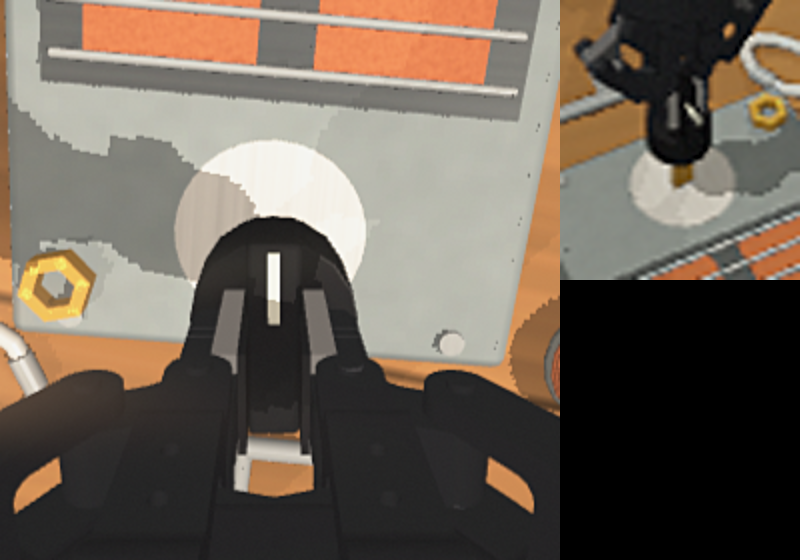

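```bash
python3 -m creep '[{"slide":[0,-0.1,0.4],"yaw":0},{"slide":[0,-0.1,0.8],"yaw":0},{"slide":[0,-0.1,1.2],"yaw":0},{"slide":[0,-0.1,1.2],"yaw":0},{"slide":[0,-0.1,1.2],"yaw":0}]' 0.5 50; python3 -m creep '[{"slide":[0,0,0.1],"yaw":0},{"slide":[0,0,0.2],"yaw":0},{"slide":[0,0,0.3],"yaw":0},{"slide":[0,0,0.4],"yaw":0},{"slide":[0,0,0.5],"yaw":0},{"slide":[0,0,0.6],"yaw":0},{"slide":[0,0,0.7],"yaw":0},{"slide":[0,0,0.7],"yaw":0}]' 0.5 50; python3 - <<'E'
from h import *
s=telemetry.sense(); R=s["tcp_rot"]; print(s["position"],np.arctan2(R[1,0],R[0,0]),s["ft_torque"].round(2),s["contact_force"],delta([508,-26.2,140]))
E
```

```text
clock: 14.95
position: [507.8, -26.2, 141.8]
tcp_rot: [[0.977, 0.212, 0.006], [0.212, -0.977, -0.002], [0.006, 0.003, -1.0]]
contact_force: [-0.8, -0.1, -1.3]
finger_gap: 10.5
clock: 15.62
position: [508.2, -26.2, 134.8]
tcp_rot: [[0.977, 0.212, 0.007], [0.212, -0.977, -0.002], [0.006, 0.003, -1.0]]
contact_force: [1.8, -0.6, -1.6]
finger_gap: 11.0
[508.18502027 -26.24372632 134.80756572] 0.21334099819393185 [ 0.1  -0.38 -0.  ] [ 1.78799953 -0.57083523 -1.64721729] [-0.01388104 -0.00661836 -0.51936374]
```

At this height the underside should be about 4 mm below the tip, and there is almost no force, so it's entering the bore. I'll continue.

```bash
python3 -m creep '[{"slide":[0,0,0.2],"yaw":0},{"slide":[0,0,0.4],"yaw":0},{"slide":[0,0,0.6],"yaw":0},{"slide":[0,0,0.8],"yaw":0},{"slide":[0,0,1.0],"yaw":0},{"slide":[0,0,1.2],"yaw":0},{"slide":[0,0,1.4],"yaw":0},{"slide":[0,0,1.5],"yaw":0},{"slide":[0,0,1.5],"yaw":0}]' 0.5 70; python3 - <<'E'
from h import *
s=telemetry.sense(); R=s["tcp_rot"]; print(s["position"],np.arctan2(R[1,0],R[0,0]),s["ft_torque"].round(2),s["contact_force"],delta([508,-26.2,118]))
E
```

```text
clock: 16.37
position: [508.3, -26.2, 119.6]
tcp_rot: [[0.977, 0.212, 0.007], [0.212, -0.977, -0.002], [0.006, 0.003, -1.0]]
contact_force: [1.8, 0.3, -1.4]
finger_gap: 10.5
[508.31796966 -26.23909634 119.5528721 ] 0.21331236602754144 [ 0.1  -0.48  0.06] [ 1.76693487  0.32380117 -1.38909874] [-0.03121971 -0.01100614  0.15506336]
```

```bash
python3 -m creep '[{"slide":[0,0,0.1],"yaw":0},{"slide":[0,0,0.2],"yaw":0},{"slide":[0,0,0.3],"yaw":0},{"slide":[0,0,0.4],"yaw":0},{"slide":[0,0,0.5],"yaw":0},{"slide":[0,0,0.6],"yaw":0},{"slide":[0,0,0.6],"yaw":0}]' 0.5 100; python3 -m creep '[{"slide":[0,0,0.1],"yaw":0},{"slide":[0,0,0.2],"yaw":0},{"slide":[0,0,0.3],"yaw":0},{"slide":[0,0,0.3],"yaw":0}]' 0.5 100
```

```text
clock: 16.95
position: [508.5, -26.3, 113.7]
tcp_rot: [[0.977, 0.212, 0.007], [0.212, -0.977, -0.002], [0.007, 0.003, -1.0]]
contact_force: [0.8, 0.8, 5.1]
finger_gap: 9.7
clock: 17.28
position: [508.5, -26.3, 111.1]
tcp_rot: [[0.977, 0.212, 0.007], [0.212, -0.977, -0.002], [0.007, 0.003, -1.0]]
contact_force: [-0.5, 1.0, 8.3]
finger_gap: 10.0
```

```bash
python3 -m creep '[{"slide":[0,0,0.1],"yaw":0},{"slide":[0,0,0.2],"yaw":0},{"slide":[0,0,0.2],"yaw":0},{"slide":[0,0,0.2],"yaw":0}]' 0.5 100
```

```text
clock: 17.62
position: [508.7, -26.3, 110.8]
tcp_rot: [[0.977, 0.212, 0.009], [0.212, -0.977, -0.002], [0.008, 0.004, -1.0]]
contact_force: [-3.0, 0.8, 17.2]
finger_gap: 9.5
```

The stop is reached: the force jumped to 17 N with almost no travel, at the TCP height I expected. One last check picture.

```bash
python3 - <<'E'
from h import *
sc=viewer.camera("scene"); t=viewer.camera("top"); c=viewer.calibration("top")
for l,z in(("spool",4),("tray",0),("nut",75)):
  for r in viewer.tip_of(l,"top"): print(l,round(r["score"],2),atz(c,r["xy"],z).round(1))
cc=viewer.calibration("scene");u,v=proj(cc,[508,-26,100]).astype(int)
out=np.zeros((560,800,3),np.uint8); out[:,:400]=cv2.resize(sc[v-42:v+42,u-30:u+30],(400,560),interpolation=cv2.INTER_CUBIC); out[:300,400:]=cv2.resize(t[170:290,90:250],(400,300)); cv2.imwrite("pics/f.png",out)
s=telemetry.sense(); print(s["position"],s["contact_force"],s["finger_gap"])
E
```

```text
spool 0.88 [ 619.9 -214.7    4. ]
spool 0.8 [495.6 290.    4. ]
spool 0.58 [ 456.4 -223.1    4. ]
tray 0.97 [502.7 286.3   0. ]
[508.64869635 -26.32944301 110.71527748] [-3.0885952  -0.28872352 16.89833118] 10.084422780840933
```

View pics/f.png

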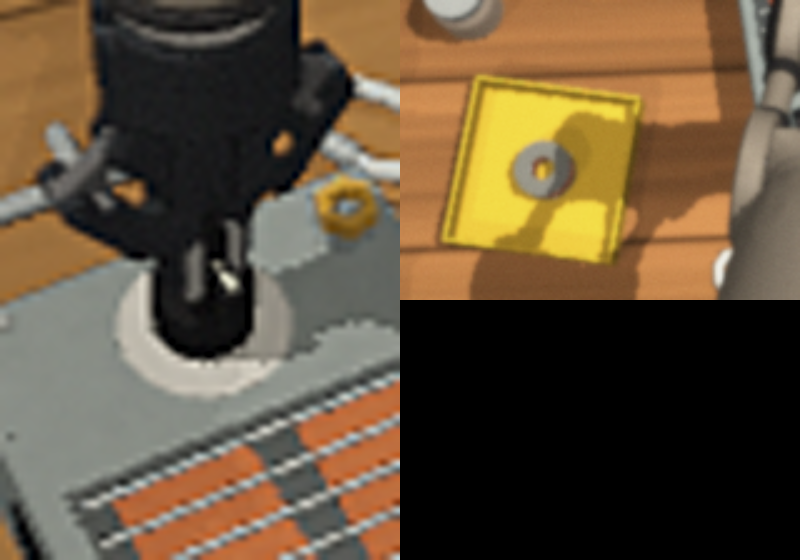

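The knob is fully down on the shaft (left), and the spool lies flat near the middle of the tray (right). I'll hand in now.

```bash
python3 -c "
from plant import workorder; print(workorder.close_job())"
```

```text
the job is handed in; nothing more can be done
None
```

I handed the job in at about 18 s of the 64 s allowed, with the gripper still holding the knob pressed in; it reported no verdict.

- **Spool:** I lifted it off the shaft, lowered it until it touched the tray floor (about 7 N), and let go. The last top picture shows it flat near the middle of the tray. The networks put it about 8 mm from the tray centre, well within the 55 mm limit.
- **Knob:** I picked up the small knob and turned it so its flat matched the shaft's (tool at 0.213 rad, flat measured at 0.21 rad). It slid onto the shaft with almost no resistance.
- **Pressing:** The force rose steadily with the spring, then jumped to 17 N with almost no further travel. The tool stood at 110.7 mm, where I expected about 111 mm at the stop, so the knob did not slip in the fingers.
- **Last checks:** None failed. The nut was missed by the network in the last top picture, but the scene picture shows it on its panel corner, as before. I did not re-measure the other bystanders, and no contact with any of them showed in the force readings.

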